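# Load cob pieces into a laboratory cutting mill

### The arm

A 7-joint arm with a two-finger parallel gripper is mounted at the origin on the work surface. World frame = base frame: x ahead of the robot, y to its left, z up, the work surface at z = 0. Lengths are in m, angles in rad, forces in N, time in s.
With the tool pointing down it reaches from about 0.425 to 0.875 m from the base axis. Payload 4.7 kg.
Tool frame: the origin (TCP) lies midway between the tips of the shut fingers; the grasp point (between the pads) lies 19 mm behind it; z points along the fingers, y is the line along which they close (so a half turn about z gives the same grasp; the last joint's range is limited). The gripper opens to 87 mm and grips with 3 to 60 N. Pads are 19 mm wide; open, the fingers measure 117 mm over their backs; the gripper's body (75 mm by 190 mm) begins 51 mm behind the grasp point.
Start: joints at [0.014, 0.321, -0.07, 1.45, 0.023, 1.371, -0.057], TCP at [0.65, -0, 0.223] pointing down, gripper open.
Joint ranges: [-2.86, 2.86], [-0.3, 2.09], [-1.38, 1.24], [0.06, 2.45], [-1.56, 4.7], [0.09, 2.05], [-2.69, 2.69]. Speed limits (rad/s): [2.57, 2.57, 3.14, 3.14, 3.14, 3.14, 3.14].

### API

Orientations are given as a rotation vector (axis times angle).
In Python, from bench import ctrl, get_image, calibration gives the robot as it stands.
- The arm moves only by the tool apply_moves, never from a script. Its arguments are lists of equal length, an entry for each row: "dp": the shift along the tool's x, y, z in m, a list of three; "twist": the turn, a rotation vector about the tool's x, y, z in rad, a list of three; "fingers": the closure, from 0 (fully open) to 1 (shut). In form: {"dp": [[dx, dy, dz], ...], "twist": [[ax, ay, az], ...], "fingers": [fingers, ...]}. A call has 1 to 10 rows; each row shifts and turns the commanded pose from where the row before left it, along the tool's axes as they then stand; what a row does not reach is not made up. A row lasts 1/10 s, in which the tool goes at most 50 mm and 8.59 degrees, less where a joint would pass 70% of its speed; a pose out of reach is approached as far as the arm can. A call is refused whole if a number of a shift passes 0.05 or a number of a turn 0.15, either way. A call with a gripper value outside its range is refused whole. The fingers move at their own pace and stop on an object; "newtons" is the grip in N (left out, the last holds). Time passes only in rows, so rows that do not move let the fingers close. It gives the time, the measured TCP pose, the force, the opening and the grip force at its end, in the units of the state.
- ctrl.get_state(): the state, without advancing time (a new reading comes with each control period).
- get_image(name): name is "scene" or "side" or "wrist"; returns the picture (420x560x3 uint8, red, green, blue); there is no depth.
- calibration(name): a dict with "fx", "fy", "cx", "cy" (pixels), "eye" and "attitude" of the camera in the world; the wrist camera has in their place "hand_eye" (4x4, takes a point from camera to tool coordinates, whose origin is the TCP and whose axes are the flange's). Camera axes: x right, y up, looking along -z (the intrinsics and any distortion apply to the point x, -y, -z); pixel columns grow to the right and rows downward; lengths in m; the calibration is good to about 2 mm. A picture is of the moment at which its call begins: read the wrist's pose just before it. calibration takes no time and is no camera call.
- ctrl.close_job(): hands the job in; it is judged then, once.
The state is a dict: "time": time; "joint_positions": joint angles; "qd": joint speeds; "joint_torque": joint torques, N m; "position": TCP position; "tool_rot": TCP orientation; "ft_force": force on the tool from outside, world axes, zero at the start; "torque": the same for the moment, N m; "grip_width": opening from 0.0 (shut) to 1.0 (fully open); "grip_force": force on a finger pad.
Only numpy, scipy, OpenCV 4.12 (cv2) and the standard library are available. Lean on these libraries where they do the work, as an engineer would, in place of code of your own. Each camera call takes 0.05 s, during which the arm holds its last target. There are 200 camera calls.

### The job

Load the cutting mill with the two short maize cob pieces that lie on the cutting board: drop them one at a time, end first, into the hopper so that each slides right down into the feed throat below the cone, with neither left lying across the hopper. Then swing the round hopper cover fully shut over the hopper. Leave the long uncut cob on the board, and the other things on the bench, where they are.

Things in the scene. Friction and masses are not known exactly. Their poses are not given: they have to be found in the camera images.
- cob_a: One of the two short cut pieces of shelled maize cob (tan, bumpy, sawn flat at both ends, pale pith): a cylinder 28 mm in diameter and 70 mm long, 20 to 30 g, lying on the cutting board. Origin at its centre, on its axis; its x axis runs along the cob.
- cob_b: The other short cut piece of cob, same size and frame as cob_a.
- board: The cutting board, a plain grey slab 280 x 220 mm and 10 mm thick without a rim, fixed on the bench. Origin on the bench under its centre; x axis along its longer side.
- long_cob: The uncut cob, 170 mm long and 28 mm in diameter, lying along the far edge of the cutting board; to be left there. Origin at its centre; x axis along it.
- mill: A bench cutting mill, fixed. Origin on the bench straight under the axis of its hopper; z up; +x points from the hopper to the white motor housing behind it (82 to 244 mm behind the hopper axis, 172 mm wide, top 213 mm above the bench, controls on it up to 230 mm). Under the hopper is a metal chamber block 120 x 140 mm, top 130 mm above the bench.
- hopper_rim (a point): Centre of the mouth of the round steel hopper, 260 mm above the bench: an open funnel, 160 mm across its rim outside, 150 mm inside. It narrows straight over 70 mm of height to the feed throat. A cob piece let go level in the cone can lodge across it.
- throat (a point): Centre of the feed throat's mouth, where the hopper cone ends: on the hopper axis, 190 mm above the bench, 70 mm below the rim. The throat is a straight vertical bore 46 mm in diameter from here down to its floor, the rotor, 50 mm above the bench: two short cob pieces end on end just fill it.
- cover (a joint): Swing angle (rad) of the hopper cover, an aluminium disc 168 mm in diameter, 5 mm thick, top 267 mm above the bench, that turns level on a post behind the hopper. 0 = fully shut, concentric with the hopper, at its stop; grows as it opens, counter-clockwise from above, up to 2.5. Starts at 1.7 to 2.1, overhanging the mouth's edge by 15 mm or less. Light friction: under 2 N at the knob moves it.
- cover_knob (a point): The upright round black knob in the middle of the cover, fixed to it: head 26 mm in diameter and 26 mm high on a thinner stem, top 304 mm above the bench. The point is the middle of the head, on its axis, 291 mm above the bench and 98 mm from the post's axis.
- cover_post (a point): A point on the vertical axis on which the cover turns, 262 mm above the bench (the height of the cover's underside), 98 mm behind the hopper axis along the mill's +x. The post and the cover's boss on it (30 mm in diameter) end 285 mm above the bench; a flat strap 28 mm wide, up to 273 mm, joins the boss to the disc.
- seed_dish: Bystander: an open glass dish of pumpkin seeds, 100 mm in diameter and 18 mm high. Origin under its centre.
- sample_jar: Bystander: a small closed glass jar, 64 mm in diameter and about 75 mm high. Origin under its centre.
- chamber_brush: Bystander: a cleaning brush 180 mm long lying on the bench. Origin under its middle.
Not all that is in view belongs to the job. What is shaped like the cob_a but red is not meant.

How it is judged:
On the way, in this order (a step that is already met when the one before it is completed fails the run):
1. one short cob piece is down in the feed throat (((horizontal distance between cob_a and throat below 0.02 m and height (world z) of cob_a below 0.178 m) or (horizontal distance between cob_b and throat below 0.02 m and height (world z) of cob_b below 0.178 m))), for 0.2 s.
2. both short cob pieces are down in the feed throat, one on the other (horizontal distance between each of cob_a, cob_b and throat below 0.02 m and height (world z) of each of cob_a, cob_b below 0.178 m), for 0.2 s.
At the end, for the whole second after the job is handed in: Both short cob pieces rest in the feed throat (each centre within 20 mm of the throat's axis and at least 12 mm below its mouth), the cover is shut to within 0.08 rad of its stop, and the long cob and the three bystanders lie within 30 mm of where they were (all of step 2 and value of joint cover below 0.08 rad and linear speed of each of cob_a, cob_b below 0.02 m/s and distance of each of long_cob, seed_dish, sample_jar, chamber_brush from where it was at the start of the episode below 0.03 m); the robot touches nothing.
It fails at once if the long cob is moved more than 30 mm (distance of long_cob from where it was at the start of the episode above 0.03 m).
It fails at once if the seed dish is moved more than 30 mm (distance of seed_dish from where it was at the start of the episode above 0.03 m).
It fails at once if the sample jar is moved more than 30 mm (distance of sample_jar from where it was at the start of the episode above 0.03 m).
It fails at once if the chamber brush is moved more than 30 mm (distance of chamber_brush from where it was at the start of the episode above 0.03 m).
It also fails if it takes over 72 s, if anything falls off the work surface, if the arm or the gripper's body presses on something with over 40 N, if the wrist force passes 120 N, or if a joint passes its speed limit or range.

## Working session

There is one attempt and no reset: what is moved stays moved. The work goes in short steps, Python scripts to look and compute and a tool call to move; the robot and the scene stay as the last step left them, time stands still between calls to the robot, and variables do not carry over. Pictures are saved under pics/ and viewed, at most 13 in all, crops included, and the job is handed in when it is done.

Besides the shell and the picture viewer there is one more tool, called after "Request:" by a JSON object that holds its "op" and its "data", one argument or row to a line. apply_moves: Moves the arm, as the interface text tells. Its arguments: {"type":"object","properties":{"dp":{"type":"array"},"twist":{"type":"array"},"fingers":{"type":"array"},"newtons":{"type":"number"}},"required":["dp","twist","fingers"]}

```bash
mkdir -p pics
cat > h.py <<'E'
import numpy as np, cv2
from bench import ctrl, get_image, calibration
from scipy.spatial.transform import Rotation as R
def cam(name, st=None):
    c=calibration(name)
    if 'eye' in c: 
        return c
    return c
E
python3 - <<'E'
from h import *
for n in('scene','side'):
    cv2.imwrite(f'pics/{n}0.png',get_image(n)[:,:,::-1])
for n in('scene','side','wrist'): print(n,calibration(n))
print(ctrl.get_state())
a=cv2.imread('pics/scene0.png')
E
```

```text
scene {'fx': 473.16534415390066, 'fy': 473.16534415390066, 'cx': 284.96218597751994, 'cy': 220.93071549134066, 'eye': array([1.08581129, 0.87778888, 1.4219348 ]), 'attitude': array([0.21570269, 0.87402428, 2.48423787])}
side {'fx': 522.7307157353926, 'fy': 522.7307157353926, 'cx': 278.5096715854359, 'cy': 211.39308859773988, 'eye': array([0.18249224, 1.12261276, 0.98941366]), 'attitude': array([ 0.24229365, -1.33679138, -2.50556651])}
wrist {'fx': 329.7028917055493, 'fy': 329.7028917055493, 'cx': 283.31906340349894, 'cy': 211.21311485868128, 'hand_eye': array([[-2.51612921e-04,  9.68465436e-01,  2.49147820e-01,
         6.89222931e-02],
       [ 9.99999884e-01,  1.41222916e-04,  4.60944746e-04,
         4.30616367e-04],
       [ 4.11223672e-04,  2.49147907e-01, -9.68465359e-01,
        -1.62925049e-01],
       [ 0.00000000e+00,  0.00000000e+00,  0.00000000e+00,
         1.00000000e+00]])}
{'time': 0.1, 'joint_positions': array([ 0.01412181,  0.32176535, -0.07012828,  1.45154761,  0.02258712,
        1.37080248, -0.05689922]), 'qd': array([-0.0001933 , -0.00109324, -0.00034531, -0.00200045, -0.00030275,
       -0.00068526, -0.00091505]), 'joint_torque': array([ 1.37795760e-04, -4.92569017e+01, -4.06077392e-01, -3.13399816e+01,
       -6.42974046e-02,  3.95253638e-02,  6.49213871e-05]), 'position': array([ 6.49503883e-01, -3.08509469e-05,  2.21563231e-01]), 'tool_rot': array([-2.22055687e+00, -2.22065784e+00,  1.99920980e-03]), 'ft_force': array([0.48826464, 0.22440216, 0.50070448]), 'torque': array([-0.02051671, -0.03399022,  0.00655242]), 'grip_force': 0.0, 'grip_width': 0.9979066588305578}
```

View pics/scene0.png

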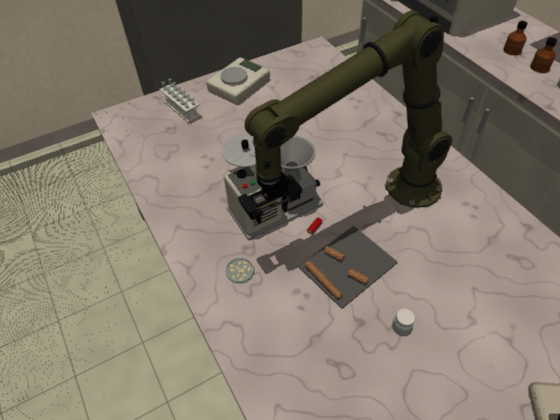

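View pics/side0.png

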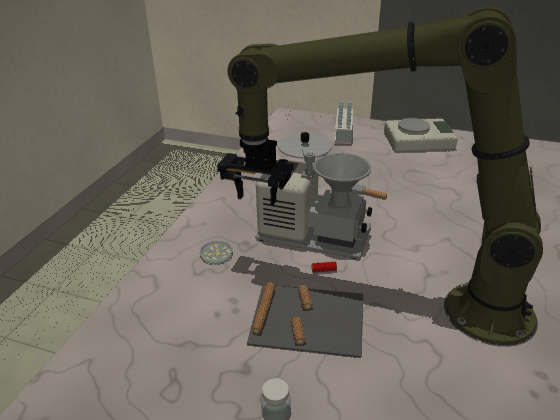

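Scene picture: the short cobs are at about (334,254) and (358,276), the long cob at (323,279) and the red decoy at (315,226). The hopper mouth is near (296,153) and the knob near (245,145). Side picture: the short cobs are at (305,296) and (298,330), the long cob at (264,307), red at (324,267), the hopper at (342,165) and the knob at (305,137).

```bash
cat > h.py <<'E'
import numpy as np, cv2
from bench import ctrl, get_image, calibration
from scipy.spatial.transform import Rotation as R
def pose(n, st=None):
    c=calibration(n)
    if 'eye' in c: return np.array(c['eye']),R.from_rotvec(c['attitude']).as_matrix()
    st=st or ctrl.get_state(); Rt=R.from_rotvec(st['tool_rot']).as_matrix(); H=c['hand_eye']
    return st['position']+Rt@H[:3,3], Rt@H[:3,:3]
def ray(n,uv,st=None):
    c=calibration(n); e,A=pose(n,st)
    d=A@np.array([(uv[0]-c['cx'])/c['fx'],-(uv[1]-c['cy'])/c['fy'],-1]); return e,d
def onplane(n,uv,z,st=None):
    e,d=ray(n,uv,st); return e+d*(z-e[2])/d[2]
def two(uv1,uv2,n1='scene',n2='side'):
    e1,d1=ray(n1,uv1);e2,d2=ray(n2,uv2)
    s=np.linalg.lstsq(np.c_[d1,-d2],e2-e1,rcond=None)[0]; p,q=e1+s[0]*d1,e2+s[1]*d2
    return (p+q)/2,np.linalg.norm(p-q)
def project(n,P,st=None):
    c=calibration(n); e,A=pose(n,st); q=A.T@(np.array(P)-e)
    return np.array([c['cx']+c['fx']*q[0]/-q[2],c['cy']+c['fy']*q[1]/q[2]])
def cobs(n,img,st=None,z=0.024,amin=60):
    hsv=cv2.cvtColor(img,cv2.COLOR_RGB2HSV); m=cv2.inRange(hsv,(5,90,60),(20,255,255))
    cs,_=cv2.findContours(m,0,1); out=[]
    for c in cs:
        if cv2.contourArea(c)<amin: continue
        (cx,cy),(w,h),a=cv2.minAreaRect(c); b=cv2.boxPoints(((cx,cy),(w,h),a))
        k=0 if np.linalg.norm(b[0]-b[1])<np.linalg.norm(b[1]-b[2]) else 1
        e1=(b[k]+b[k+1])/2; e2=(b[(k+2)%4]+b[(k+3)%4])/2
        P=onplane(n,(cx,cy),z,st); a1=onplane(n,e1,z,st);a2=onplane(n,e2,z,st); d=a2-a1
        out.append((np.round([cx,cy,cv2.contourArea(c)]),P.round(4),round(np.linalg.norm(d),3),round(np.degrees(np.arctan2(d[1],d[0]))%180,1)))
    return out
E
python3 - <<'E'
from h import *
I={n:cv2.imread(f'pics/{n}0.png')[:,:,::-1].copy() for n in('scene','side')}
for n in I:
    for o in cobs(n,I[n]): print(n,*o)
    hsv=cv2.cvtColor(I[n],cv2.COLOR_RGB2HSV)
for a,b in(((334,254),(305,296)),((358,276),(298,330)),((245,144),(305,137)),((296,153),(342,165))): print(a,b,two(a,b))
c=np.hstack([cv2.resize(I['scene'][120:330,215:425],(396,396),interpolation=2),cv2.resize(I['side'][100:350,190:440],(396,396),interpolation=2)])
cv2.imwrite('pics/crop1.png',c[:,:,::-1])
E
```

```text
scene [358. 276. 140.] [0.4502 0.2408 0.024 ] 0.074 114.8
scene [323. 280. 319.] [0.5615 0.193  0.024 ] 0.178 98.7
scene [334. 253. 130.] [0.4692 0.1194 0.024 ] 0.075 117.2
scene [545.  53. 145.] [-1.1757 -0.3694  0.024 ] 0.096 124.0
scene [517.  36. 124.] [-1.1755 -0.5586  0.024 ] 0.097 100.3
side [298. 330. 240.] [0.4501 0.2479 0.024 ] 0.092 116.6
side [305. 297. 203.] [0.4684 0.1272 0.024 ] 0.094 117.4
side [263. 308. 436.] [0.56   0.2004 0.024 ] 0.189 97.8
side [374. 193. 105.] [ 0.3911 -0.4528  0.024 ] 0.085 171.2
(334, 254) (305, 296) (array([0.4695007 , 0.12313831, 0.02306659]), np.float64(0.00046868225289454384))
(358, 276) (298, 330) (array([0.45017326, 0.24293635, 0.02204159]), np.float64(0.0028136240877513156))
(245, 144) (305, 137) (array([ 0.59602996, -0.2822497 ,  0.28837481]), np.float64(0.0032007856119499996))
(296, 153) (342, 165) (array([ 0.45349284, -0.16973742,  0.27093015]), np.float64(0.0023204814628811294))
```

View pics/crop1.png

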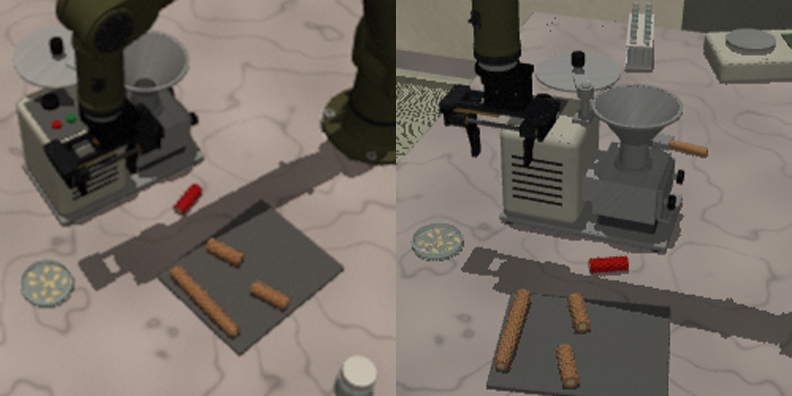

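The red piece (scene 315,226), the long cob (323,279) and the brush handle (side 374,193) could all be mistaken for a short cob. The short tan pieces are at (334,254) and (358,276). The crop confirms this, and their sizes and heights (about 74 mm long, z about 0.023) agree. I'm moving above the first one.

Request:
{"op": "apply_moves", "data": {
  "dp": [
    [0.02,-0.03,0],
    [0.02,-0.03,0],
    [0.02,-0.03,0],
    [0.02,-0.03,0],
    [0.02,-0.03,0],
    [0.02,-0.03,0],
    [0,0,0],
    [0,0,0],
    [0,0,0],
    [0,0,0]
  ],
  "twist": [
    [0,0,0],
    [0,0,0],
    [0,0,0],
    [0,0,0],
    [0,0,0],
    [0,0,-0.12],
    [0,0,-0.12],
    [0,0,-0.12],
    [0,0,-0.11],
    [0,0,0]
  ],
  "fingers": [0,0,0,0,0,0,0,0,0,0]
}}

```text
time: 1.1
position: [0.4697, 0.1199, 0.2223]
tool_rot: [-1.642, -2.678, 0.001]
ft_force: [0.2, -0.5, -0.4]
grip_width: 1.001
grip_force: 0.0
```

Run:
```python
from h import *
s=ctrl.get_state(); w=get_image('wrist'); sd=get_image('side'); sc=get_image('scene')
print(s['position'],s['joint_positions'].round(3)); print(R.from_rotvec(s['tool_rot']).as_matrix().round(3))
for o in cobs('wrist',w,s,amin=300): print(*o)
for i,n in((w,'w1'),(sd,'sd1'),(sc,'sc1')): cv2.imwrite(f'pics/{n}.png',i[:,:,::-1])
v=np.zeros((420,790,3),np.uint8); v[:,:560]=w; v[:230,560:]=sd[100:330,210:440]; v[230:,560:]=sc[90:280,200:430]
cv2.imwrite('pics/v2.png',v[:,:,::-1])
```

```text
[0.46966372 0.11993888 0.22226888] [-0.119 -0.022 -0.183  1.841 -0.004  1.323  0.17 ]
[[-0.453  0.891 -0.   ]
 [ 0.891  0.453 -0.   ]
 [-0.    -0.001 -1.   ]]
[ 407.  329. 3728.] [0.6871 0.0334 0.024 ] 0.378 27.0
[472. 281. 910.] [0.7212 0.1234 0.024 ] 0.078 131.0
[ 95. 281. 904.] [ 0.3199 -0.0808  0.024 ] 0.078 103.1
[ 284.  188. 1416.] [0.4706 0.1224 0.024 ] 0.073 117.0
[ 391.  164. 3663.] [0.5619 0.1995 0.024 ] 0.176 98.3
[ 323.   73. 1852.] [0.4513 0.2468 0.024 ] 0.073 115.9
```

View pics/v2.png

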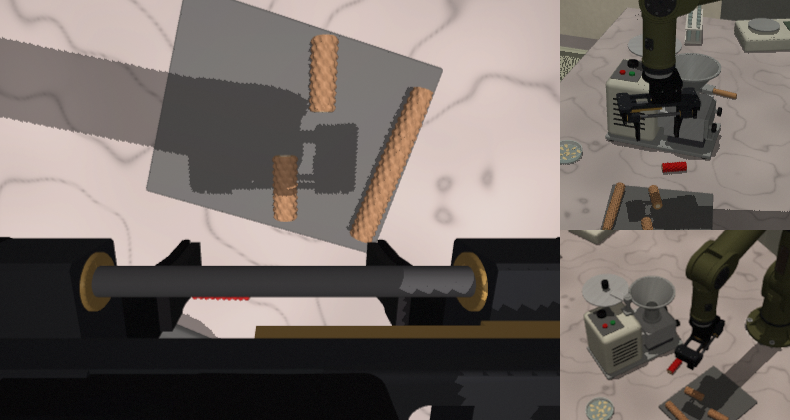

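The wrist view confirms the piece under the tool at (284,188) and the second at (323,73). I'm grasping the first 15 mm off centre, so that its +x end hangs low when the tool tilts.

Request:
{"op": "apply_moves", "data": {
  "dp": [
    [-0.013,0.002,0.03],
    [0,0,0.04],
    [0,0,0.04],
    [0,0,0.04],
    [0,0,0.03],
    [0,0,0.02],
    [0,0,0.008],
    [0,0,0],
    [0,0,0],
    [0,0,0]
  ],
  "twist": [
    [0,0,0],
    [0,0,0],
    [0,0,0],
    [0,0,0],
    [0,0,0],
    [0,0,0],
    [0,0,0],
    [0,0,0],
    [0,0,0],
    [0,0,0]
  ],
  "fingers": [0,0,0,0,0,0,0,0,1,1],
  "newtons": 20
}}

```text
time: 2.25
position: [0.479, 0.1096, 0.016]
tool_rot: [1.643, 2.676, 0.003]
ft_force: [1.0, 0.5, -0.8]
grip_width: 0.895
grip_force: 0.0
```

Request:
{"op": "apply_moves", "data": {
  "dp": [
    [0,0,0],
    [0,0,0],
    [0,0,0],
    [0,0,-0.01],
    [0,0,-0.03],
    [0,0,-0.05],
    [0,0,-0.05],
    [0,0,-0.05],
    [0,0,-0.05],
    [0,0,-0.05]
  ],
  "twist": [
    [0,0,0],
    [0,0,0],
    [0,0,0],
    [0,0,0],
    [0,0,0],
    [0,0,0],
    [0,0,0],
    [0,0,0],
    [0,0,0],
    [0,0,0]
  ],
  "fingers": [1,1,1,1,1,1,1,1,1,1]
}}

```text
time: 3.25
position: [0.4771, 0.1092, 0.3077]
tool_rot: [1.642, 2.677, 0.001]
ft_force: [0.7, 0.8, -0.0]
grip_width: 0.032
grip_force: 0.0
```

Run:
```python
from h import *
I={n:cv2.imread(f'pics/{m}.png')[:,:,::-1].copy() for n,m in(('scene','sc1'),('side','sd0'.replace('sd0','side0')))}
a=cv2.resize(I['scene'][130:230,200:310],(0,0),fx=3.6,fy=3.6,interpolation=2)
b=cv2.resize(I['side'][125:225,285:395],(0,0),fx=3.6,fy=3.6,interpolation=2)
cv2.imwrite('pics/v3.png',np.hstack([a,b])[:,:,::-1])
```

```text
(no output)
```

View pics/v3.png

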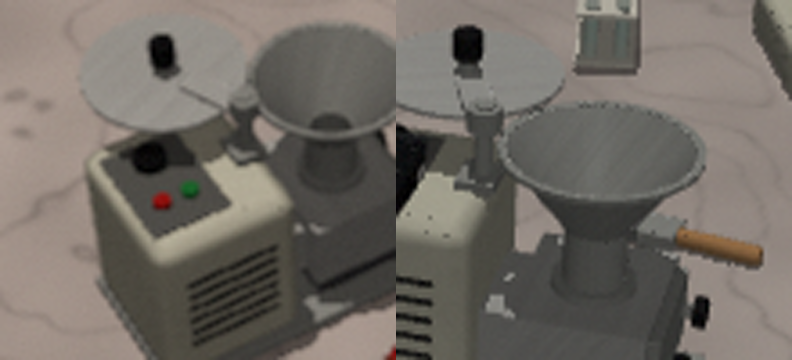

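The crop shows the hopper rim (side centre about (342,167)), post top at scene (268,156) / side (310,153), and knob at scene (245,144) / side (305,137). The grip missed: the fingers close more slowly than I allowed. Opening again and measuring.

Request:
{"op": "apply_moves", "data": {
  "dp": [
    [0,0,0.02],
    [0,0,0.03],
    [0,0,0.03],
    [0,0,0.01],
    [0,0,0],
    [0,0,0]
  ],
  "twist": [
    [0,0,0],
    [0,0,0],
    [0,0,0],
    [0,0,0],
    [0,0,0],
    [0,0,0]
  ],
  "fingers": [0,0,0,0,0,0]
}}

```text
time: 3.85
position: [0.4784, 0.1095, 0.216]
tool_rot: [1.642, 2.677, 0.002]
ft_force: [1.0, -0.2, -0.4]
grip_width: 0.493
grip_force: 0.0
```

Run:
```python
from h import *
s=ctrl.get_state(); w=get_image('wrist'); print(s['position'],s['grip_width'],s['joint_positions'].round(3))
for o in cobs('wrist',w,s,amin=300): print(*o)
cv2.imwrite('pics/w2.png',w[:,:,::-1])
print('post',two((268,156.4),(309.7,152.8)),onplane('scene',(268,156.4),.285),onplane('side',(309.7,152.8),.285))
print('knob',two((244.7,143.9),(305,136.7)),onplane('scene',(244.7,143.9),.291),onplane('side',(305,136.7),.291))
print('rim side',onplane('side',(342.2,167),.26))
i=cv2.imread('pics/sc1.png'); cv2.imwrite('pics/v4.png',cv2.resize(i[120:200,240:350],(0,0),fx=5,fy=5,interpolation=2))
```

```text
[0.47836478 0.10953982 0.21604143] 0.4928680431800522 [-1.050e-01 -8.000e-03 -1.730e-01  1.840e+00 -1.000e-03  1.308e+00
  1.930e-01]
[ 342.  329. 4716.] [ 0.6212 -0.0105  0.024 ] 0.466 26.9
[385. 281. 580.] [0.6344 0.0682 0.024 ] 0.075 122.9
[182. 281. 579.] [ 0.422  -0.0395  0.024 ] 0.075 110.9
[ 282.  177. 1492.] [0.4706 0.123  0.024 ] 0.072 116.8
[ 391.  151. 3883.] [0.5621 0.2    0.024 ] 0.176 98.1
[ 321.   57. 1985.] [0.4515 0.2475 0.024 ] 0.074 116.5
post (array([ 0.5543014 , -0.18985817,  0.28523085]), np.float64(0.0010699139064258764)) [ 0.5537596  -0.19070843  0.285     ] [ 0.5544789  -0.18930451  0.285     ]
knob (array([ 0.59656113, -0.28342382,  0.28853649]), np.float64(0.00266472385240409)) [ 0.59657404 -0.28254994  0.291     ] [ 0.59517487 -0.27589901  0.291     ]
rim side [ 0.45402001 -0.18005846  0.26      ]
```

View pics/v4.png

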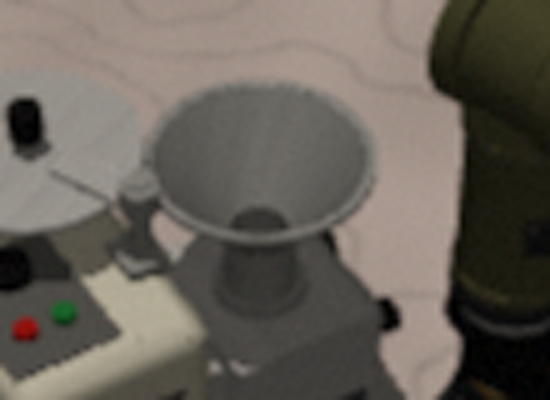

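The crop shows the rim centre at about (292.4,152.2) in the scene picture. Cob A hasn't moved and the tool is already placed for it, so I'm going down again and giving the fingers time to close.

Request:
{"op": "apply_moves", "data": {
  "dp": [
    [0,0,0.02],
    [0,0,0.04],
    [0,0,0.04],
    [0,0,0.04],
    [0,0,0.03],
    [0,0,0.02],
    [0,0,0.011],
    [0,0,0],
    [0,0,0],
    [0,0,0]
  ],
  "twist": [
    [0,0,0],
    [0,0,0],
    [0,0,0],
    [0,0,0],
    [0,0,0],
    [0,0,0],
    [0,0,0],
    [0,0,0],
    [0,0,0],
    [0,0,0]
  ],
  "fingers": [0,0,0,0,0,0,0,0,1,1],
  "newtons": 20
}}

```text
time: 4.9
position: [0.4792, 0.1096, 0.0152]
tool_rot: [1.642, 2.676, 0.003]
ft_force: [0.2, -0.2, 0.0]
grip_width: 0.894
grip_force: 0.0
```

Request:
{"op": "apply_moves", "data": {
  "dp": [
    [0,0,0],
    [0,0,0],
    [0,0,0],
    [0,0,0],
    [0,0,0],
    [0,0,0],
    [0,0,0],
    [0,0,0],
    [0,0,0],
    [0,0,0]
  ],
  "twist": [
    [0,0,0],
    [0,0,0],
    [0,0,0],
    [0,0,0],
    [0,0,0],
    [0,0,0],
    [0,0,0],
    [0,0,0],
    [0,0,0],
    [0,0,0]
  ],
  "fingers": [1,1,1,1,1,1,1,1,1,1]
}}

```text
time: 5.9
position: [0.4776, 0.1093, 0.0135]
tool_rot: [-1.643, -2.678, 0.0]
ft_force: [-0.4, 1.0, 0.5]
grip_width: 0.311
grip_force: 20.0
```

Run:
```python
from h import *
s=ctrl.get_state(); print(s['position'],s['grip_width'],s['grip_force'])
print('rim scene',onplane('scene',(292.4,152.2),.26))
```

```text
[0.47763332 0.10927953 0.01350333] 0.311346277688983 19.975500404834747
rim scene [ 0.45737067 -0.18841822  0.26      ]
```

Gripped: the opening is about 27 mm at 20 N. Lifting and going above the hopper for a wrist view of the mouth.

Request:
{"op": "apply_moves", "data": {
  "dp": [
    [0,0,-0.01],
    [0,0,-0.03],
    [0,0,-0.05],
    [0,0,-0.05],
    [0,0,-0.05],
    [0,0,-0.05],
    [0,0,-0.05],
    [0,0,-0.05],
    [0,0,-0.03],
    [0,0,0]
  ],
  "twist": [
    [0,0,0],
    [0,0,0],
    [0,0,0],
    [0,0,0.1],
    [0,0,0.1],
    [0,0,0.1],
    [0,0,0.1],
    [0,0,0.07],
    [0,0,0],
    [0,0,0]
  ],
  "fingers": [1,1,1,1,1,1,1,1,1,1]
}}

```text
time: 6.9
position: [0.4791, 0.1099, 0.3897]
tool_rot: [2.217, 2.218, 0.013]
ft_force: [0.8, -0.3, -0.1]
grip_width: 0.314
grip_force: 20.0
```

Request:
{"op": "apply_moves", "data": {
  "dp": [
    [-0.04,-0.003,0],
    [-0.04,-0.003,0],
    [-0.04,-0.003,0],
    [-0.04,-0.003,0],
    [-0.04,-0.003,0],
    [-0.04,-0.003,0],
    [-0.04,-0.002,0],
    [-0.04,-0.002,0],
    [-0.03,0,0],
    [0,0,0]
  ],
  "twist": [
    [0,0,0],
    [0,0,0],
    [0,0,0],
    [0,0,0],
    [0,0,0],
    [0,0,0],
    [0,0,0],
    [0,0,0],
    [0,0,0],
    [0,0,0]
  ],
  "fingers": [1,1,1,1,1,1,1,1,1,1]
}}

```text
time: 7.9
position: [0.4536, -0.2456, 0.3825]
tool_rot: [-2.23, -2.212, 0.004]
ft_force: [-0.2, -0.2, -0.4]
grip_width: 0.317
grip_force: 20.0
```

Run:
```python
from h import *
s=ctrl.get_state(); w=get_image('wrist'); print(s['position'],s['grip_width'],s['joint_positions'].round(3))
print(R.from_rotvec(s['tool_rot']).as_matrix().round(3))
for q in((.456,-.185,.26),(.456,-.185,.19),(.554,-.19,.285)): print(project('wrist',q,s))
cv2.imwrite('pics/w3.png',w[:,:,::-1])
```

```text
[ 0.45355255 -0.24562534  0.38254776] 0.31714447491442116 [0.212 0.    0.233 1.505 0.002 1.638 0.436]
[[ 0.008  1.    -0.002]
 [ 1.    -0.008 -0.001]
 [-0.001 -0.002 -1.   ]]
[285.58285388 136.31164678]
[285.31237743 134.27437442]
[412.46574798 142.83924959]
```

View pics/w3.png

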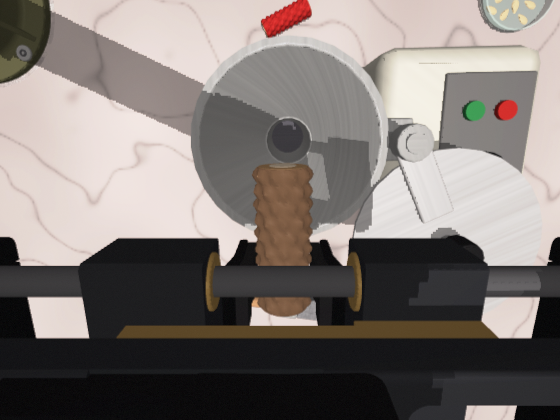

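Wrist view: rim centre is about (289,137), throat (288,138), post (415,142). That puts the hopper axis at about (0.459,-0.188), and the cob is held with its long end towards +x of the tool. Tilting the tool about its y axis to stand the cob upright.

Request:
{"op": "apply_moves", "data": {
  "dp": [
    [0,0,-0.03],
    [0,0,0],
    [0,0,0],
    [0,0,0],
    [0,0,0],
    [0,0,0]
  ],
  "twist": [
    [0,0,0],
    [0,-0.14,0],
    [0,-0.14,0],
    [0,-0.14,0],
    [0,-0.14,0],
    [0,-0.14,0]
  ],
  "fingers": [1,1,1,1,1,1]
}}

```text
time: 8.55
position: [0.4562, -0.2384, 0.4145]
tool_rot: [1.808, 1.814, -0.662]
ft_force: [-1.1, 0.6, -1.8]
grip_width: 0.316
grip_force: 20.0
```

Run:
```python
from h import *
s=ctrl.get_state(); print(s['position'],s['grip_width'],s['joint_positions'].round(3))
print(R.from_rotvec(s['tool_rot']).as_matrix().round(3))
```

```text
[ 0.4561804  -0.23836809  0.41445617] 0.3161725662192578 [ 0.019 -0.124 -0.071  1.732  0.696  1.571 -0.061]
[[-0.001  1.     0.005]
 [ 0.762  0.004 -0.648]
 [-0.648  0.003 -0.762]]
```

Request:
{"op": "apply_moves", "data": {
  "dp": [
    [0,0,0],
    [0,0,0],
    [0,0,0],
    [0,0,0],
    [0,0,0],
    [0,0,0],
    [0,0,0]
  ],
  "twist": [
    [0,-0.14,0],
    [0,-0.14,0],
    [0,-0.14,0],
    [0,-0.14,0],
    [0,-0.14,0],
    [0,-0.05,0],
    [0,0,0]
  ],
  "fingers": [1,1,1,1,1,1,1]
}}

```text
time: 9.25
position: [0.4557, -0.2392, 0.4108]
tool_rot: [1.292, 1.304, -1.152]
ft_force: [0.1, 0.2, -0.2]
grip_width: 0.319
grip_force: 20.0
```

```bash
cat > go.py <<'E'
from h import *
import sys
# distance in tool axes for the cob axis point (TCP, -19 mm z) to reach target
s=ctrl.get_state(); M=R.from_rotvec(s['tool_rot']).as_matrix()
g=s['position']+M@[0,0,-.019]; t=np.array([float(v) for v in sys.argv[1:4]])
print(s['time'],'grasp pt',g.round(4),'grip',s['grip_width'],s['grip_force'],'q',s['joint_positions'].round(2)); print(M.round(3)); print('tool shift',(M.T@(t-g)).round(4))
print('lower end of cob',(g+M@[.05,0,0]).round(4))
E
python3 go.py .459 -.188 .31
```

```text
9.25 grasp pt [ 0.4556 -0.2203  0.4131] grip 0.3192569890870195 19.977824985980988 q [-0.08  0.07 -0.25  2.03  1.31  1.8  -0.58]
[[-0.006  1.     0.003]
 [ 0.12   0.004 -0.993]
 [-0.993 -0.006 -0.12 ]]
tool shift [ 0.1062  0.0041 -0.0197]
lower end of cob [ 0.4553 -0.2143  0.3635]
```

Request:
{"op": "apply_moves", "data": {
  "dp": [
    [0,0.004,-0.015],
    [0,0,-0.014],
    [0.02,0,0],
    [0.02,0,0],
    [0.02,0,0],
    [0.01,0,0],
    [0,0,0],
    [0,0,0]
  ],
  "twist": [
    [0,-0.06,0],
    [0,-0.06,0],
    [0,0,0],
    [0,0,0],
    [0,0,0],
    [0,0,0],
    [0,0,0],
    [0,0,0]
  ],
  "fingers": [1,1,1,1,1,1,1,1]
}}

```text
time: 10.05
position: [0.4599, -0.2116, 0.3472]
tool_rot: [1.211, 1.209, -1.207]
ft_force: [0.3, 0.3, -0.7]
grip_width: 0.314
grip_force: 20.0
```

```bash
python3 go.py .459 -.188 .307
python3 - <<'E'
from h import *
a=get_image('side');b=get_image('scene')
v=np.hstack([cv2.resize(a[70:270,240:440],(396,396),interpolation=2),cv2.resize(b[70:270,190:390],(396,396),interpolation=2)])
cv2.imwrite('pics/v5.png',v[:,:,::-1])
E
```

```text
10.05 grasp pt [ 0.4599 -0.1926  0.3472] grip 0.3143274823140148 19.97738242149353 q [-0.13  0.26 -0.27  2.08  1.34  1.9  -0.82]
[[ 0.002  1.     0.   ]
 [ 0.001  0.    -1.   ]
 [-1.     0.002 -0.001]]
tool shift [ 0.0402 -0.001  -0.0045]
lower end of cob [ 0.46   -0.1925  0.2972]
```

View pics/v5.png

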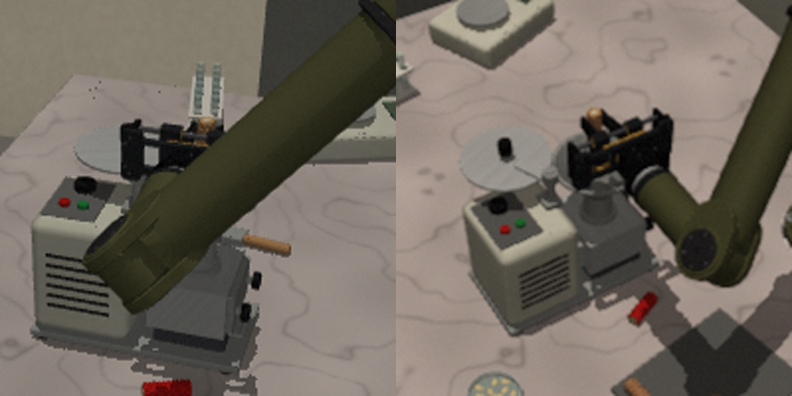

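Side crop: the cob is upright in the gripper near (205,125), above the hopper, and the wrist is clear of the mill. Lowering the last 37 mm, then releasing.

Request:
{"op": "apply_moves", "data": {
  "dp": [
    [0.01,0,-0.004],
    [0.015,0,0],
    [0.012,0,0],
    [0,0,0],
    [0,0,0]
  ],
  "twist": [
    [0,0,0],
    [0,0,0],
    [0,0,0],
    [0,0,0],
    [0,0,0]
  ],
  "fingers": [1,1,1,1,1]
}}

```text
time: 10.65
position: [0.4598, -0.2077, 0.3091]
tool_rot: [1.209, 1.21, -1.21]
ft_force: [0.3, -0.2, -0.7]
grip_width: 0.317
grip_force: 20.0
```

```bash
python3 go.py .459 -.188 .307
```

```text
10.65 grasp pt [ 0.4598 -0.1887  0.3092] grip 0.31666998676884783 19.977460205554962 q [-0.14  0.33 -0.28  2.09  1.32  1.9  -0.9 ]
[[-0.001  1.     0.   ]
 [ 0.     0.    -1.   ]
 [-1.    -0.001 -0.   ]]
tool shift [ 0.0022 -0.0008 -0.0007]
lower end of cob [ 0.4598 -0.1887  0.2592]
```

Request:
{"op": "apply_moves", "data": {
  "dp": [
    [0,0,0],
    [0,0,0],
    [0,0,0],
    [0,0,0],
    [0,0,0],
    [0,0,0],
    [0,0,0],
    [-0.03,0,0],
    [-0.05,0,0],
    [-0.04,0,0]
  ],
  "twist": [
    [0,0,0],
    [0,0,0],
    [0,0,0],
    [0,0,0],
    [0,0,0],
    [0,0,0],
    [0,0,0],
    [0,0,0],
    [0,0,0],
    [0,0,0]
  ],
  "fingers": [0,0,0,0,0,0,0,0,0,0]
}}

```text
time: 11.65
position: [0.4595, -0.2078, 0.4313]
tool_rot: [1.209, 1.209, -1.209]
ft_force: [0.2, 0.4, 0.1]
grip_width: 0.992
grip_force: 0.0
```

Request:
{"op": "apply_moves", "data": {
  "dp": [
    [0,0,-0.01],
    [0,0,0],
    [0,0,0],
    [0,0,0],
    [0,0,0],
    [0,0,0],
    [0,0,0],
    [0,0,0],
    [0,0,0],
    [0,0,0]
  ],
  "twist": [
    [0,0.14,0],
    [0,0.14,0],
    [0,0.14,0],
    [0,0.14,0],
    [0,0.14,0],
    [0,0.14,0],
    [0,0.14,0],
    [0,0.14,0],
    [0,0.14,0],
    [0,0.14,0]
  ],
  "fingers": [0,0,0,0,0,0,0,0,0,0]
}}

```text
time: 12.65
position: [0.4597, -0.1976, 0.4306]
tool_rot: [2.133, 2.135, -0.174]
ft_force: [-0.1, 0.2, -0.4]
grip_width: 1.002
grip_force: 0.0
```

```bash
python3 go.py .459 -.188 .307
python3 - <<'E'
from h import *
s=ctrl.get_state(); w=get_image('wrist'); sd=get_image('side'); print(project('wrist',(.459,-.188,.19),s))
for o in cobs('wrist',w,s,amin=50): print(*o)
v=np.zeros((420,790,3),np.uint8); v[:,:560]=w; v[:200,560:]=sd[90:290,220:450]; v[220:,560:]=sd[220:420,200:430]
cv2.imwrite('pics/v6.png',v[:,:,::-1])
E
```

```text
12.65 grasp pt [ 0.4596 -0.1944  0.4494] grip 1.0015537323009165 0.0 q [ 0.14 -0.07  0.09  1.48  0.17  1.68  0.25]
[[-0.001  1.     0.003]
 [ 0.986  0.001 -0.164]
 [-0.164  0.003 -0.986]]
tool shift [ 0.0298 -0.001   0.1394]
lower end of cob [ 0.4596 -0.1451  0.4411]
[281.97288401 143.60170623]
[ 407.  329. 3706.] [ 0.7328 -0.632   0.024 ] 0.668 179.9
[248. 263.  85.] [ 0.3922 -0.4616  0.024 ] 0.069 180.0
[472. 281. 846.] [ 0.8453 -0.5059  0.024 ] 0.151 108.3
[ 95. 281. 831.] [ 0.0781 -0.5053  0.024 ] 0.15 72.0
[286. 137. 276.] [ 0.466  -0.2133  0.024 ] 0.033 161.7
```

View pics/v6.png

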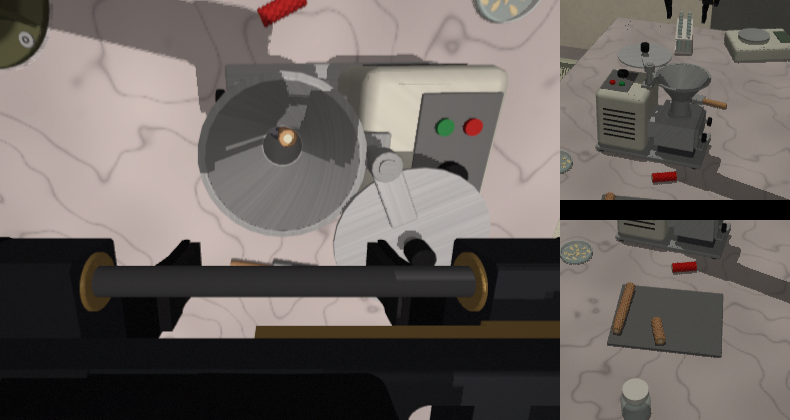

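The wrist view shows the first cob's bright end down inside the throat bore at (286,138), and the hopper is otherwise clear. On to the second cob.

Request:
{"op": "apply_moves", "data": {
  "dp": [
    [0,0,0],
    [0,0,0],
    [0.04,0,0],
    [0.048,0,0.02],
    [0.048,0,0.02],
    [0.048,0,0.02],
    [0.048,0,0.02],
    [0.048,0,0.02],
    [0.048,0,0.02],
    [0.048,0,0.02]
  ],
  "twist": [
    [0,0.1,0],
    [0,0.067,0],
    [0,0,0],
    [0,0,0],
    [0,0,0],
    [0,0,0],
    [0,0,0],
    [0,0,0],
    [0,0,0],
    [0,0,0]
  ],
  "fingers": [0,0,0,0,0,0,0,0,0,0]
}}

```text
time: 13.75
position: [0.458, 0.1675, 0.2921]
tool_rot: [2.215, 2.221, -0.007]
ft_force: [1.0, -0.1, 0.1]
grip_width: 1.001
grip_force: 0.0
```

Request:
{"op": "apply_moves", "data": {
  "dp": [
    [0.04,0,0.02],
    [0.015,0,0.02],
    [0,0,0.02],
    [0,0,0.02],
    [0,0,0],
    [0,0,0]
  ],
  "twist": [
    [0,0,-0.12],
    [0,0,-0.12],
    [0,0,-0.12],
    [0,0,-0.1],
    [0,0,0],
    [0,0,0]
  ],
  "fingers": [0,0,0,0,0,0]
}}

```text
time: 14.35
position: [0.4569, 0.22, 0.2132]
tool_rot: [1.655, 2.667, -0.007]
ft_force: [-0.0, 0.1, 0.5]
grip_width: 1.0
grip_force: 0.0
```

```bash
python3 go.py .458 .2338 .033
python3 - <<'E'
from h import *
s=ctrl.get_state(); w=get_image('wrist')
for o in cobs('wrist',w,s,amin=500): print(*o)
E
```

```text
14.35 grasp pt [0.4569 0.2201 0.2322] grip 0.9999287908427078 0.0 q [-0.19  0.04 -0.32  1.8   0.02  1.31 -0.05]
[[-0.444  0.896 -0.   ]
 [ 0.896  0.444 -0.005]
 [-0.004 -0.002 -1.   ]]
tool shift [0.0126 0.0075 0.1991]
lower end of cob [0.4347 0.2649 0.2319]
[ 407.  329. 3728.] [0.6675 0.134  0.024 ] 0.369 26.4
[471. 281. 904.] [0.7013 0.2215 0.024 ] 0.077 130.5
[ 95. 281. 901.] [0.3078 0.026  0.024 ] 0.077 102.4
[ 367.  225. 1902.] [0.5581 0.2274 0.024 ] 0.109 97.3
[ 289.  169. 1556.] [0.4525 0.2445 0.024 ] 0.073 116.6
```

Request:
{"op": "apply_moves", "data": {
  "dp": [
    [0.01,0.007,0.02],
    [0,0,0.04],
    [0,0,0.04],
    [0,0,0.04],
    [0,0,0.03],
    [0,0,0.02],
    [0,0,0.009],
    [0,0,0],
    [0,0,0],
    [0,0,0]
  ],
  "twist": [
    [0,0,0],
    [0,0,0],
    [0,0,0],
    [0,0,0],
    [0,0,0],
    [0,0,0],
    [0,0,0],
    [0,0,0],
    [0,0,0],
    [0,0,0]
  ],
  "fingers": [0,0,0,0,0,0,0,0,1,1],
  "newtons": 20
}}

```text
time: 15.4
position: [0.4611, 0.2316, 0.016]
tool_rot: [1.655, 2.666, -0.0]
ft_force: [-0.3, -0.1, 1.2]
grip_width: 0.897
grip_force: 0.0
```

Request:
{"op": "apply_moves", "data": {
  "dp": [
    [0,0,0],
    [0,0,0],
    [0,0,0],
    [0,0,0],
    [0,0,0],
    [0,0,0],
    [0,0,0],
    [0,0,0],
    [0,0,0],
    [0,0,0]
  ],
  "twist": [
    [0,0,0],
    [0,0,0],
    [0,0,0],
    [0,0,0],
    [0,0,0],
    [0,0,0],
    [0,0,0],
    [0,0,0],
    [0,0,0],
    [0,0,0]
  ],
  "fingers": [1,1,1,1,1,1,1,1,1,1]
}}

```text
time: 16.4
position: [0.4597, 0.2309, 0.0143]
tool_rot: [1.656, 2.668, -0.004]
ft_force: [0.3, 0.4, -0.1]
grip_width: 0.313
grip_force: 20.0
```

Request:
{"op": "apply_moves", "data": {
  "dp": [
    [0,0,-0.01],
    [0,0,-0.03],
    [0,0,-0.05],
    [0,0,-0.05],
    [0,0,-0.05],
    [0,0,-0.05],
    [0,0,-0.05],
    [0,0,-0.05],
    [0,0,-0.05],
    [0,0,0]
  ],
  "twist": [
    [0,0,0],
    [0,0,0],
    [0,0,0],
    [0,0,0.1],
    [0,0,0.1],
    [0,0,0.1],
    [0,0,0.1],
    [0,0,0.06],
    [0,0,0],
    [0,0,0]
  ],
  "fingers": [1,1,1,1,1,1,1,1,1,1]
}}

```text
time: 17.4
position: [0.4611, 0.2335, 0.413]
tool_rot: [2.216, 2.217, 0.017]
ft_force: [0.5, 0.8, -0.5]
grip_width: 0.313
grip_force: 20.0
```

Request:
{"op": "apply_moves", "data": {
  "dp": [
    [-0.04,0,0],
    [-0.048,0,0],
    [-0.048,0,0],
    [-0.048,0,0],
    [-0.048,0,0],
    [-0.048,0,0],
    [-0.048,0,0],
    [-0.048,0,0],
    [-0.04,0,0],
    [-0.03,0,0]
  ],
  "twist": [
    [0,0,0],
    [0,0,0],
    [0,0,0],
    [0,0,0],
    [0,0,0],
    [0,0,0],
    [0,0,0],
    [0,0,0],
    [0,0,0],
    [0,0,0]
  ],
  "fingers": [1,1,1,1,1,1,1,1,1,1]
}}

```text
time: 18.4
position: [0.4586, -0.2168, 0.4061]
tool_rot: [2.223, 2.216, -0.003]
ft_force: [-0.1, -0.2, -0.4]
grip_width: 0.317
grip_force: 20.0
```

```bash
python3 go.py .459 -.189 .307
```

```text
18.4 grasp pt [ 0.4586 -0.2168  0.4251] grip 0.317435907923084 19.99842792749405 q [ 0.19 -0.02  0.19  1.47  0.01  1.68  0.38]
[[ 0.003  1.     0.   ]
 [ 1.    -0.003 -0.004]
 [-0.004  0.    -1.   ]]
tool shift [0.0282 0.0003 0.118 ]
lower end of cob [ 0.4587 -0.1668  0.4249]
```

Tilt.

Request:
{"op": "apply_moves", "data": {
  "dp": [
    [0,0,0],
    [0,0,0],
    [0,0,0],
    [0,0,0],
    [0,0,0],
    [0,0,0],
    [0,0,0],
    [0,0,0],
    [0,0,0],
    [0,0,0]
  ],
  "twist": [
    [0,-0.14,0],
    [0,-0.14,0],
    [0,-0.14,0],
    [0,-0.14,0],
    [0,-0.14,0],
    [0,-0.14,0],
    [0,-0.14,0],
    [0,-0.14,0],
    [0,-0.14,0],
    [0,-0.14,0]
  ],
  "fingers": [1,1,1,1,1,1,1,1,1,1]
}}

```text
time: 19.4
position: [0.4599, -0.2128, 0.4065]
tool_rot: [1.328, 1.328, -1.124]
ft_force: [-0.3, -0.6, -1.0]
grip_width: 0.319
grip_force: 20.0
```

Request:
{"op": "apply_moves", "data": {
  "dp": [
    [0,0,0],
    [0,0,0],
    [0,0,0],
    [0,0,0]
  ],
  "twist": [
    [0,-0.09,0],
    [0,-0.08,0],
    [0,0,0],
    [0,0,0]
  ],
  "fingers": [1,1,1,1]
}}

```text
time: 19.8
position: [0.4597, -0.2138, 0.4057]
tool_rot: [1.209, 1.209, -1.21]
ft_force: [0.4, -0.2, -0.8]
grip_width: 0.314
grip_force: 20.0
```

```bash
python3 go.py .459 -.189 .309
```

```text
19.8 grasp pt [ 0.4597 -0.1948  0.4057] grip 0.31426565768879194 19.997313916683197 q [-0.12  0.17 -0.27  2.05  1.36  1.91 -0.68]
[[-0.     1.    -0.   ]
 [-0.001 -0.    -1.   ]
 [-1.    -0.     0.001]]
tool shift [ 0.0967 -0.0007 -0.0059]
lower end of cob [ 0.4597 -0.1949  0.3557]
```

Request:
{"op": "apply_moves", "data": {
  "dp": [
    [0.015,0,-0.005],
    [0.02,0,-0.001],
    [0.02,0,0],
    [0.02,0,0],
    [0.012,0,0],
    [0.009,0,0],
    [0,0,0],
    [0,0,0],
    [0,0,0]
  ],
  "twist": [
    [0,0,0],
    [0,0,0],
    [0,0,0],
    [0,0,0],
    [0,0,0],
    [0,0,0],
    [0,0,0],
    [0,0,0],
    [0,0,0]
  ],
  "fingers": [1,1,1,1,1,1,1,1,1]
}}

```text
time: 20.7
position: [0.4599, -0.208, 0.3105]
tool_rot: [1.209, 1.206, -1.209]
ft_force: [-1.0, -0.2, -0.8]
grip_width: 0.311
grip_force: 20.0
```

```bash
python3 go.py .459 -.189 .309
```

```text
20.7 grasp pt [ 0.4599 -0.189   0.3105] grip 0.3106183661607042 19.997475743293762 q [-0.14  0.33 -0.28  2.09  1.32  1.9  -0.9 ]
[[ 0.002  1.    -0.   ]
 [-0.002 -0.    -1.   ]
 [-1.     0.002  0.002]]
tool shift [ 0.0015 -0.0009 -0.    ]
lower end of cob [ 0.46   -0.1891  0.2605]
```

Request:
{"op": "apply_moves", "data": {
  "dp": [
    [0,0,0],
    [0,0,0],
    [0,0,0],
    [0,0,0],
    [0,0,0],
    [0,0,0],
    [0,0,0],
    [-0.03,0,0],
    [-0.05,0,0],
    [-0.04,0,0]
  ],
  "twist": [
    [0,0,0],
    [0,0,0],
    [0,0,0],
    [0,0,0],
    [0,0,0],
    [0,0,0],
    [0,0,0],
    [0,0,0],
    [0,0,0],
    [0,0,0]
  ],
  "fingers": [0,0,0,0,0,0,0,0,0,0]
}}

```text
time: 21.7
position: [0.4596, -0.2078, 0.4317]
tool_rot: [1.207, 1.207, -1.211]
ft_force: [1.3, 1.7, 2.0]
grip_width: 0.99
grip_force: 0.0
```

Request:
{"op": "apply_moves", "data": {
  "dp": [
    [0,0,-0.01],
    [0,0,0],
    [0,0,0],
    [0,0,0],
    [0,0,0],
    [0,0,0],
    [0,0,0],
    [0,0,0],
    [0,0,0],
    [0,0,0]
  ],
  "twist": [
    [0,0.15,0],
    [0,0.15,0],
    [0,0.15,0],
    [0,0.15,0],
    [0,0.15,0],
    [0,0.15,0],
    [0,0.15,0],
    [0,0.15,0],
    [0,0.15,0],
    [0,0.15,0]
  ],
  "fingers": [0,0,0,0,0,0,0,0,0,0]
}}

```text
time: 22.7
position: [0.4598, -0.1976, 0.4313]
tool_rot: [2.184, 2.186, -0.071]
ft_force: [-0.2, -0.7, -1.1]
grip_width: 0.999
grip_force: 0.0
```

```bash
python3 go.py .597 -.282 .35
python3 - <<'E'
from h import *
s=ctrl.get_state(); w=get_image('wrist'); print(project('wrist',(.459,-.188,.19),s),project('wrist',(.596,-.282,.304),s))
cv2.imwrite('pics/v7.png',w[:,:,::-1])
E
```

```text
22.7 grasp pt [ 0.4597 -0.1963  0.4502] grip 0.9994873459737488 0.0 q [ 0.16 -0.04  0.14  1.45  0.07  1.71  0.31]
[[-0.001  1.     0.003]
 [ 0.998  0.001 -0.068]
 [-0.068  0.003 -0.998]]
tool shift [-0.0788  0.1369  0.1063]
lower end of cob [ 0.4597 -0.1464  0.4468]
[281.84482024 162.83961173] [421.68341032 278.85085072]
```

View pics/v7.png

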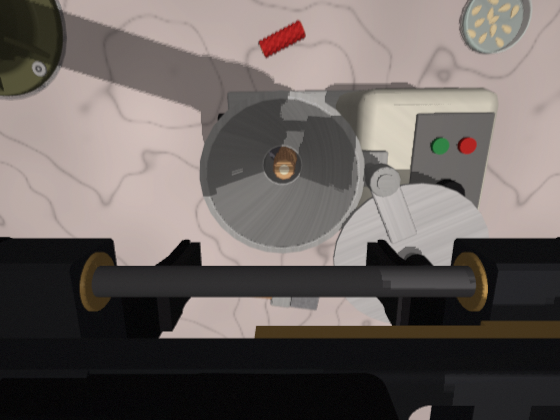

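The second cob's end shows in the throat at (284,170), larger and higher than the first did, and nothing lies across the cone. Next is the knob: from the post, at 98 mm, it should be near (0.595,-0.280).

Request:
{"op": "apply_moves", "data": {
  "dp": [
    [0,0.03,0],
    [-0.03,0.035,0],
    [-0.03,0.035,0],
    [-0.022,0.035,0],
    [0,0,0.03],
    [0,0,0.03],
    [0,0,0],
    [0,0,0]
  ],
  "twist": [
    [0,0.07,0],
    [0,0,0],
    [0,0,0],
    [0,0,0],
    [0,0,0],
    [0,0,0],
    [0,0,0],
    [0,0,0]
  ],
  "fingers": [0,0,0,0,0,0,0,0]
}}

```text
time: 23.55
position: [0.5944, -0.2797, 0.37]
tool_rot: [2.22, 2.221, -0.004]
ft_force: [0.2, -0.3, 0.9]
grip_width: 1.0
grip_force: 0.0
```

```bash
python3 go.py .595 -.280 .298
python3 - <<'E'
from h import *
sd=get_image('side');sc=get_image('scene');w=get_image('wrist')
v=np.zeros((420,790,3),np.uint8); v[:,:560]=w; v[:200,560:]=sd[70:270,220:450]; v[220:,560:]=sc[60:260,170:400]
cv2.imwrite('pics/v8.png',v[:,:,::-1])
E
```

```text
23.55 grasp pt [ 0.5944 -0.2796  0.389 ] grip 0.999947081431516 0.0 q [ 0.25  0.32  0.21  1.18 -0.06  1.66  0.44]
[[-0.     1.    -0.001]
 [ 1.     0.    -0.003]
 [-0.003 -0.001 -1.   ]]
tool shift [-0.0001  0.0007  0.091 ]
lower end of cob [ 0.5944 -0.2296  0.3889]
```

View pics/v8.png

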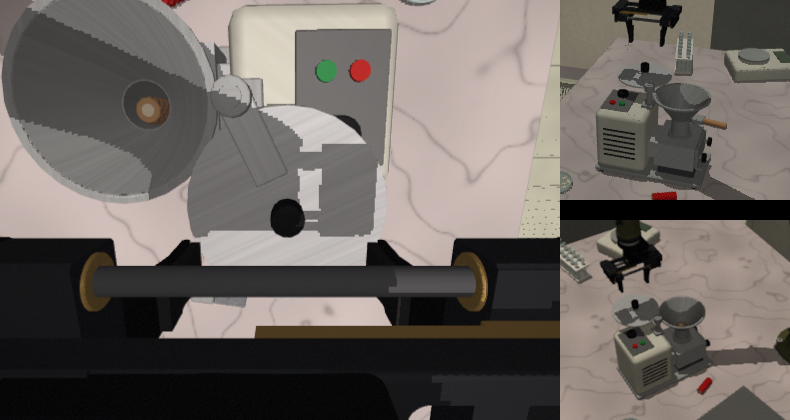

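The wrist view shows the knob at (288,218), post top (233,97) and the cob down in the throat at (150,108). Checking these by rays.

Run:
```python
from h import *
s=ctrl.get_state()
k=onplane('wrist',(287.5,217),.295,s);p=onplane('wrist',(233,96.5),.285,s)
print(k,p,np.linalg.norm((k-p)[:2]),np.degrees(np.arctan2(*(k-p)[1::-1])), (k-s['position']))
```

```text
[ 0.59888468 -0.27803339  0.295     ] [ 0.5595781 -0.1908237  0.285    ] 0.09565844835261846 -65.73826699417687 [ 0.00378227  0.00212008 -0.07773583]
```

Request:
{"op": "apply_moves", "data": {
  "dp": [
    [0.001,0.003,0.02],
    [0,0,0.03],
    [0,0,0.025],
    [0,0,0.015],
    [0,0,0],
    [0,0,0],
    [0,0,0],
    [0,0,0],
    [0,0,0],
    [0,0,0]
  ],
  "twist": [
    [0,0,0],
    [0,0,0],
    [0,0,0],
    [0,0,0],
    [0,0,0],
    [0,0,0],
    [0,0,0],
    [0,0,0],
    [0,0,0],
    [0,0,0]
  ],
  "fingers": [0,0,0,0,0,1,1,1,1,1],
  "newtons": 8
}}

```text
time: 24.7
position: [0.5979, -0.2794, 0.2804]
tool_rot: [2.219, 2.219, -0.003]
ft_force: [1.2, -0.5, -0.3]
grip_width: 0.635
grip_force: 0.0
```

Request:
{"op": "apply_moves", "data": {
  "dp": [
    [0,0,0],
    [0,0,0],
    [0,0,0],
    [0,0,0],
    [0,0,0],
    [0,0,0],
    [0,0,0],
    [0,0,0]
  ],
  "twist": [
    [0,0,0],
    [0,0,0],
    [0,0,0],
    [0,0,0],
    [0,0,0],
    [0,0,0],
    [0,0,0],
    [0,0,0]
  ],
  "fingers": [1,1,1,1,1,1,1,1]
}}

```text
time: 25.5
position: [0.5978, -0.2793, 0.2799]
tool_rot: [2.22, 2.22, -0.003]
ft_force: [1.3, 0.3, -0.3]
grip_width: 0.296
grip_force: 8.0
```

The knob is gripped at 26 mm. Swinging it about the post in 0.1 rad steps, turning the tool with it.

Request:
{"op": "apply_moves", "data": {
  "dp": [
    [-0.0036,-0.0091,0],
    [-0.0036,-0.0091,0],
    [-0.0036,-0.0091,0],
    [-0.0036,-0.0091,0],
    [-0.0036,-0.0091,0],
    [-0.0036,-0.0091,0],
    [-0.0036,-0.0091,0],
    [-0.0036,-0.0091,0]
  ],
  "twist": [
    [0,0,0.1],
    [0,0,0.1],
    [0,0,0.1],
    [0,0,0.1],
    [0,0,0.1],
    [0,0,0.1],
    [0,0,0.1],
    [0,0,0.1]
  ],
  "fingers": [1,1,1,1,1,1,1,1]
}}

```text
time: 26.3
position: [0.5215, -0.2819, 0.2798]
tool_rot: [2.91, 1.172, -0.001]
ft_force: [2.4, -1.3, -1.1]
grip_width: 0.293
grip_force: 8.0
```

```bash
cat > k.py <<'E'
from h import *
s=ctrl.get_state(); M=R.from_rotvec(s['tool_rot']).as_matrix(); d=s['position'][:2]-[.557,-.19]
print(s['position'].round(4),'r',np.hypot(*d).round(4),'phi',np.degrees(np.arctan2(d[1],d[0])).round(1),'toolx',np.degrees(np.arctan2(M[1,0],M[0,0])).round(1),M[:,2].round(3),s['ft_force'].round(1),s['grip_width'].round(3),s['joint_positions'].round(2))
print('to shut',(M.T@(np.array([.459,-.189,s['position'][2]])-s['position'])).round(4))
E
python3 k.py
```

```text
Traceback (most recent call last):
  File "k.py", line 3, in <module>
    print(s['position'].round(4),'r',np.hypot(*d).round(4),'phi',np.degrees(np.arctan2(d[1],d[0])).round(1),'toolx',np.degrees(np.arctan2(M[1,0],M[0,0])).round(1),M[:,2].round(3),s['ft_force'].round(1),s['grip_width'].round(3),s['joint_positions'].round(2))
                                                                                                                                                                                                          ^^^^^^^^^^^^^^^^^^^^^
AttributeError: 'float' object has no attribute 'round'
```

Request:
{"op": "apply_moves", "data": {
  "dp": [
    [-0.0036,-0.0091,0],
    [-0.0036,-0.0091,0],
    [-0.0036,-0.0091,0],
    [-0.0036,-0.0091,0],
    [-0.0036,-0.0091,0],
    [-0.0036,-0.0091,0],
    [-0.0036,-0.0091,0],
    [-0.0036,-0.0091,0]
  ],
  "twist": [
    [0,0,0.1],
    [0,0,0.1],
    [0,0,0.1],
    [0,0,0.1],
    [0,0,0.1],
    [0,0,0.1],
    [0,0,0.1],
    [0,0,0.1]
  ],
  "fingers": [1,1,1,1,1,1,1,1]
}}

```text
time: 27.1
position: [0.4668, -0.2285, 0.2798]
tool_rot: [3.137, -0.054, 0.002]
ft_force: [3.0, -1.8, -1.1]
grip_width: 0.293
grip_force: 8.0
```

```bash
sed -i "s/s\['grip_width'\].round(3)/s['grip_width']/" k.py; python3 k.py
```

```text
[ 0.4668 -0.2285  0.2798] r 0.0981 phi -156.9 toolx -2.0 [ 0.001 -0.004 -1.   ] [ 3.  -1.8 -1.1] 0.29289640036488723 [ 0.1   0.01  0.3   1.69 -0.    1.43 -1.2 ]
to shut [-0.0091 -0.0393 -0.0002]
```

Request:
{"op": "apply_moves", "data": {
  "dp": [
    [-0.0036,-0.0091,0],
    [-0.0036,-0.0091,0],
    [-0.0036,-0.0091,0],
    [-0.0036,-0.0091,0],
    [-0.001,-0.002,0],
    [-0.001,-0.002,0],
    [0,0,0],
    [0,0,0]
  ],
  "twist": [
    [0,0,0.1],
    [0,0,0.1],
    [0,0,0.1],
    [0,0,0.1],
    [0,0,0],
    [0,0,0],
    [0,0,0],
    [0,0,0]
  ],
  "fingers": [1,1,1,1,1,1,1,1]
}}

```text
time: 27.9
position: [0.4588, -0.1925, 0.2799]
tool_rot: [3.056, -0.675, 0.008]
ft_force: [3.1, -14.5, -4.3]
grip_width: 0.297
grip_force: 8.0
```

```bash
python3 k.py
```

```text
[ 0.4588 -0.1925  0.2799] r 0.0982 phi -178.5 toolx -24.9 [ 0.002 -0.013 -1.   ] [  3.1 -14.5  -4.3] 0.2974894802726477 [ 0.07 -0.04  0.26  1.74  0.02  1.43 -1.68]
to shut [-0.0013 -0.0033 -0.    ]
```

A 14.5 N reaction at the shut position means the stop is reached. Releasing and lifting off.

Request:
{"op": "apply_moves", "data": {
  "dp": [
    [0,0,0],
    [0,0,0],
    [0,0,0],
    [0,0,0],
    [0,0,0],
    [0,0,0],
    [0,0,-0.02],
    [0,0,-0.04],
    [0,0,-0.05],
    [0,0,-0.05]
  ],
  "twist": [
    [0,0,0],
    [0,0,0],
    [0,0,0],
    [0,0,0],
    [0,0,0],
    [0,0,0],
    [0,0,0],
    [0,0,0],
    [0,0,0],
    [0,0,0]
  ],
  "fingers": [0,0,0,0,0,0,0,0,0,0]
}}

```text
time: 28.9
position: [0.4587, -0.1846, 0.4412]
tool_rot: [3.067, -0.668, 0.0]
ft_force: [1.7, -1.0, -0.1]
grip_width: 0.993
grip_force: 0.0
```

Request:
{"op": "apply_moves", "data": {
  "dp": [
    [0,0,-0.01],
    [0,0,0],
    [0,0,0]
  ],
  "twist": [
    [0,0,0],
    [0,0,0],
    [0,0,0]
  ],
  "fingers": [0,0,0]
}}

```text
time: 29.2
position: [0.4589, -0.1847, 0.4482]
tool_rot: [3.067, -0.668, -0.002]
ft_force: [-0.2, 0.3, -0.7]
grip_width: 1.0
grip_force: 0.0
```

```bash
python3 k.py
python3 - <<'E'
from h import *
sd=get_image('side');s=ctrl.get_state();w=get_image('wrist')
print(project('wrist',(.459,-.189,.304),s),project('side',(.459,-.189,.291)))
v=np.zeros((420,790,3),np.uint8); v[:,:560]=w; v[:200,560:]=sd[70:270,220:450]; v[220:,560:]=sd[220:420,170:400]
cv2.imwrite('pics/v9.png',v[:,:,::-1])
E
```

```text
[ 0.4589 -0.1847  0.4482] r 0.0982 phi 176.9 toolx -24.6 [-0.002 -0.002 -1.   ] [-0.2  0.3 -0.7] 0.9996005211073948 [ 0.06 -0.03  0.26  1.4   0.01  1.77 -1.68]
to shut [0.0019 0.0039 0.    ]
[288.16264682 197.27663921] [341.83978913 155.75077593]
```

View pics/v9.png

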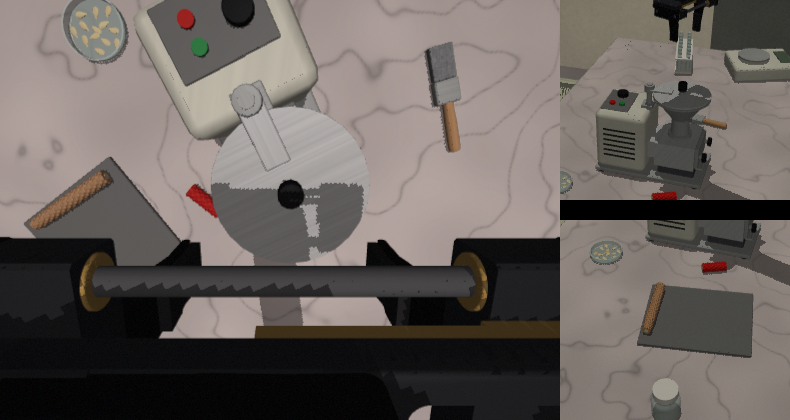

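The wrist view shows the disc over the hopper with the knob at (290,194); fully shut predicts (288,197). The side view has the knob at (342,156), which matches the predicted shut position. The long cob, dish, jar and brush look undisturbed.

```bash
python3 -c "
from bench import ctrl
print(ctrl.close_job())"
```

```text
the job is handed in; nothing more can be done
None
```

I handed the job in at about 29 s of the 72 s allowed: both short cobs went down the feed throat end first, and the cover is shut against its stop. In the last pictures the long cob and bystanders looked undisturbed; the hand-in gave no verdict.

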